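# Slide the tall bottle into its bay

## Task

On the bar cart, slide the tall blue bottle across the mirrored top into the empty brass bay, all the way in until it meets the bay's back rail, and leave it standing there. Push it gently with the fingertips low on its body so that it slides without tipping; do not squeeze or lift it, and do not touch its upper half. Leave the white bottle, the jigger and the coupe where they are.

Things in the scene. Friction and masses are not known exactly. Their poses are not given: they have to be found in the camera images.
- bottle: Tall blue bottle with a cork, loose, 247 mm tall, about 0.55 kg, round. Origin at the centre of its underside, z up. The lowest 40 mm is a cylinder 62 mm across; above, it tapers evenly to 32 mm across at 95 mm height, then 29 mm at 120 mm. Pushed 30 mm or less above the cart top it slides with a few newtons (8 N at most); pushed much higher it tips over.
- bottle_top: Upper half of the blue bottle, rigidly one with it: from 120 mm above its foot to the cork at 247 mm (neck 25 mm across from 150 mm up). Not to be touched. Origin as the bottle's, at the centre of the underside.
- bay: Empty brass bay, fixed: a U of rails 12 mm high, 10 mm wide, no floor. Origin on the cart top where the bottle's centre is when fully in, touching the back rail. Its +x points into the bay. Inner faces: back rail x = +31 mm, side rails y = +41 and -41 mm (10 mm free each side of the bottle), side rails from x = -30 mm; before them short rails flare out to a mouth 110 mm wide at x = -57 mm.
- bay_full: The other bay, of dark steel and the same shape, fixed; it already holds the white bottle. Same origin and axes as the brass bay.
- bottle_white: The white bottle with a dark stopper, same size and shape as the blue one, loose, standing in the dark steel bay. Origin at the centre of its underside. To be left alone.
- jigger: Copper-coloured double-cone jigger, loose, standing upright on the cart top, 44 mm across, 84 mm tall; origin at the centre of its underside. To be left alone.
- coupe: Frosted coupe on a thin stem, loose, standing upright on the cart top, 94 mm across at the rim, 135 mm tall; origin at the centre of its underside. To be left alone.
Mind the look-alikes: they are no part of the job. What is meant by the bottle is not pink, and is the larger of those in its own colour.

How it is judged:
At the end, for the whole second after the job is handed in: The blue bottle stands upright (within 3 degrees), at rest on the cart top inside the brass bay, within 10 mm of touching the back rail; the white bottle, jigger and coupe are within 20 mm of where they started (x of bottle in the frame of bay between -0.01 and 0.006 m and y of bottle in the frame of bay between -0.014 and 0.014 m and angle between bottle's own z axis and vertical below 0.05 rad and height (world z) of bottle below 0.005 m and linear speed of bottle below 0.01 m/s and distance of each of bottle_white, jigger, coupe from where it was at the start of the episode below 0.02 m).
It fails at once if the blue bottle is tipped by more than 15 degrees (angle between bottle's own z axis and vertical above 0.26 rad).
It fails at once if the blue bottle is lifted off the cart top (12 mm) (height (world z) of bottle above 0.012 m).
It fails at once if the upper half of the blue bottle is touched (contact force between any of the fingers, the arm and bottle_top above 0.5 N).
It fails at once if the blue bottle is squeezed or rammed with more than 30 N (contact force between the fingers and bottle above 30 N).
It fails at once if the white bottle, the jigger or the coupe is pushed away by more than 20 mm, or tipped (distance of any of bottle_white, jigger, coupe from where it was at the start of the episode above 0.02 m or angle between any of bottle_white, jigger, coupe's own z axis and vertical above 0.26 rad).
It also fails if it takes over 51 s, if anything falls off the work surface, if the arm or the gripper's body presses on something with over 40 N, if the wrist force passes 120 N, or if a joint passes its speed limit or range.

## Robot

A 6-joint arm with a two-finger parallel gripper is mounted at the origin on the work surface. World frame = base frame: x ahead of the robot, y to its left, z up, the work surface at z = 0. Lengths are in m, angles in rad, forces in N, time in s.
With the tool pointing down it reaches from about 0.3 to 0.875 m from the base axis. Payload 6.4 kg.
Tool frame: the origin (TCP) lies at the very end of the fingers, on their centre line; the grasp point (between the pads) lies 19 mm behind it (ctrl.tcp_to_grasp is the distance from the TCP to the grasp point, in m); z points along the fingers, y is the direction in which the jaws open and shut (so a half turn about z gives the same grasp; the last joint's range is limited). The gripper opens to 85 mm and grips with 20 to 120 N. Pads are 22 mm wide; open, the fingers measure 114 mm over their backs; the gripper's body (76 mm by 85 mm) begins 54 mm behind the grasp point. The pads swing forward as they close: fully open they stand 13 mm farther back than shut.
Start: joints at [-1.433, 0.181, 1.607, -0, 1.354, -0.206], TCP at [0.194, -0.541, 0.231] pointing down, gripper open.
Joint ranges: [-2.99, 2.99], [-0.89, 2.07], [0.3, 2.58], [-1.14, 4.28], [0, 2.63], [-3.12, 3.12]. Speed limits (rad/s): [2.57, 2.57, 3.01, 3.14, 3.14, 3.14].

## Interface

Orientations are given as a unit quaternion [w, x, y, z].
In Python, from bench import ctrl gives the robot as it stands. The module is installed in compiled form; this text tells all that it offers.
- The arm moves only by the tool drive_tool, never from a script. Its argument "deltas" is a list of rows, each an object with "slide": the shift along the tool's x, y, z as a fraction of full scale, a list of three; "delta_rot": the turn, a rotation vector about the tool's x, y, z as a fraction of full scale, a list of three; "hand": the opening, from 0 (shut) to 1 (fully open). In form: [{"slide": [tx, ty, tz], "delta_rot": [wx, wy, wz], "hand": hand}, ...]. A call has exactly 5 rows; each row shifts and turns the commanded pose from where the row before left it, along the tool's axes as they then stand; what a row does not reach is not made up. Full scale, the value 1, is 50 mm for a shift and 180 degrees for a turn. A row lasts 1/8 s, in which the tool goes at most 62.5 mm and 10.7 degrees, less where a joint would pass 70% of its speed; a pose out of reach is approached as far as the arm can. A call with a number of a shift or a turn outside -1 to 1 is refused whole. A call with a gripper value outside its range is refused whole. The fingers move at their own pace and stop on an object; the grip force is fixed at half the most. Time passes only in rows, so rows that do not move let the fingers close, or fill a call up. It gives the time, the measured TCP pose, the force and the opening at its end, in the units of the state.
- ctrl.get_obs(): the state, without advancing time (a new reading comes with each control period).
- ctrl.camera(name): name is "scene" or "top" or "wrist"; returns a dict with "frame" (480x640x3 uint8, red, green, blue), "mtx" (3x3 intrinsics, pixels), "R" (3x3) and "t" (3): a world point X has camera coordinates R X + t. Camera axes: x right, y down, z forward; pixel columns grow to the right and rows downward; lengths in m; the calibration is good to about 2 mm. A picture is of the moment at which its call begins. There is no depth.
- ctrl.hand_in(): hands the job in, once; it reports no verdict.
The state is a dict: "time_s": time; "q": joint angles; "dq": joint speeds; "joint_efforts": joint torques, N m; "eef_pos": TCP position; "eef_rot": TCP orientation; "wrist_force": force on the tool from outside, world axes, zero at the start; "torque": the same for the moment, N m; "opening": opening from 0.0 (shut) to 1.0 (fully open).
Only numpy, scipy, OpenCV 4.12 (cv2) and the standard library are available. Lean on these libraries where they do the work, as an engineer would, in place of code of your own. Each camera call takes 0.05 s, during which the arm holds its last target.

## Working session

There is one attempt and no reset: what is moved stays moved. The work goes in short steps, Python scripts to look and compute and a tool call to move; the robot and the scene stay as the last step left them, time stands still between calls to the robot, and variables do not carry over. Pictures are saved under pics/ and viewed, and the job is handed in when it is done.

Besides the shell and the picture viewer there is one more tool, called after "Request:" as name([rows], argument=value, ...), one row to a line, values as JSON. drive_tool: Moves the arm, as the interface text tells. Its arguments: {"type":"object","properties":{"deltas":{"type":"array","items":{"type":"object","properties":{"slide":{"type":"array","items":{"type":"number"}},"delta_rot":{"type":"array","items":{"type":"number"}},"hand":{"type":"number"}}}}},"required":["deltas"]}

```bash
mkdir -p pics; cat > h.py <<'E'
import numpy as np, cv2, json
from bench import ctrl
def snap(n,tag):
    c=ctrl.camera(n); cv2.imwrite(f'pics/{tag}.png',c['frame'][:,:,::-1])
    np.savez(f'pics/{tag}.npz',mtx=c['mtx'],R=c['R'],t=c['t'],frame=c['frame']); return c
def ld(tag): return np.load(f'pics/{tag}.npz')
def p2w(c,u,v,z=0.):
    R=c['R'];C=-R.T@c['t'];d=R.T@np.linalg.inv(c['mtx'])@np.array([u,v,1.]);return C+d*(z-C[2])/d[2]
def w2p(c,X):
    p=c['mtx']@(c['R']@np.array(X,float)+c['t']);return p[:2]/p[2]
def crop(tag,x0,y0,x1,y1,s,out):
    f=ld(tag)['frame'][y0:y1,x0:x1,::-1];cv2.imwrite(f'pics/{out}.png',cv2.resize(f,None,fx=s,fy=s,interpolation=cv2.INTER_CUBIC))
E
python3 - <<'E'
from h import *
for n in('scene','top','wrist'):
    c=snap(n,n+'0');print(n,c['mtx'].tolist(),(-c['R'].T@c['t']).round(3))
o=ctrl.get_obs();print(o)
E
```

```text
scene [[568.6374160199083, 0.0, 312.94268874905777], [0.0, 568.6374160199083, 238.20950385073792], [0.0, 0.0, 1.0]] [ 1.144 -0.197  0.768]
top [[624.0085005804093, 0.0, 326.0255622035052], [0.0, 624.0085005804093, 231.9555840353778], [0.0, 0.0, 1.0]] [0.488 0.044 1.043]
wrist [[345.8833169103846, 0.0, 323.97836099555053], [0.0, 345.8833169103846, 243.36032264561564], [0.0, 0.0, 1.0]] [ 0.255 -0.52   0.373]
{'time_s': 0.15, 'q': array([-1.43329737e+00,  1.81367417e-01,  1.60776128e+00,  4.22655983e-05,
        1.35379953e+00, -2.06274663e-01]), 'dq': array([-0.00030265, -0.00178885, -0.00317038,  0.000781  , -0.00093194,
        0.00063589]), 'joint_efforts': array([ 8.11917689e-04, -4.45264471e+01, -3.51697254e+01, -3.90740124e-04,
        5.80017571e-03, -1.62849437e-05]), 'eef_pos': array([ 0.19378455, -0.54092462,  0.23060101]), 'eef_rot': array([-6.66682606e-04,  9.85264359e-01,  1.71037123e-01,  4.35811901e-05]), 'wrist_force': array([-0.52643812, -0.77743499,  0.28263436]), 'torque': array([ 0.00344577,  0.04982792, -0.00503591]), 'opening': 0.9937883526231254}
```

View pics/scene0.png

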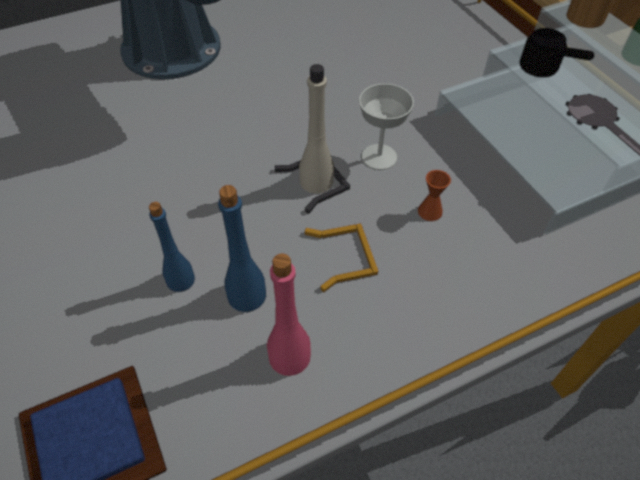

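View pics/top0.png

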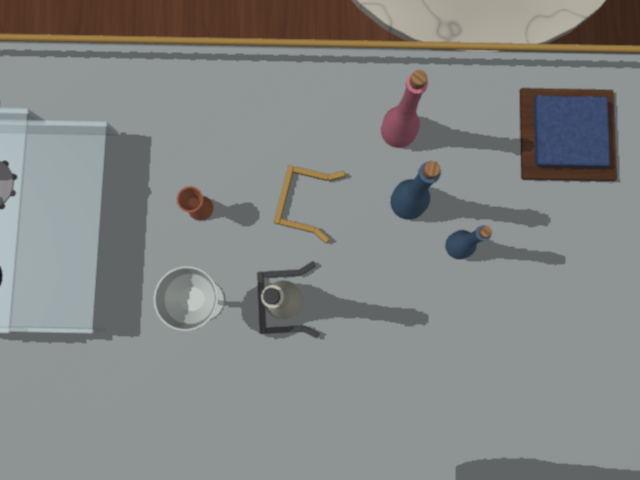

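View pics/wrist0.png

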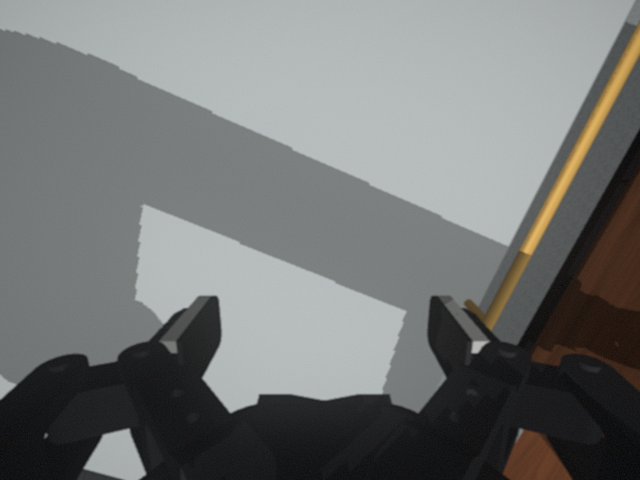

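The scene view shows the large blue bottle at about (245,290), with a small blue one at (178,275) and a pink one at (290,350). The brass bay is at about (350,255). In the top view the large blue foot is at about (411,200), and the brass bay is at about (310,200) with its mouth facing right. I'll enlarge these.

```bash
python3 - <<'E'
from h import *
crop('top0',260,110,500,290,3.3,'topc'); crop('scene0',130,170,400,390,2.9,'scc')
t=ld('top0')
for uv in [(100,240),(411,200),(310,200),(320,50)]: print(uv,p2w(t,*uv).round(3))
E
```

```text
(100, 240) [0.602 0.428 0.   ]
(411, 200) [ 0.681 -0.095  0.   ]
(310, 200) [0.677 0.076 0.   ]
(320, 50) [0.944 0.065 0.   ]
```

View pics/topc.png

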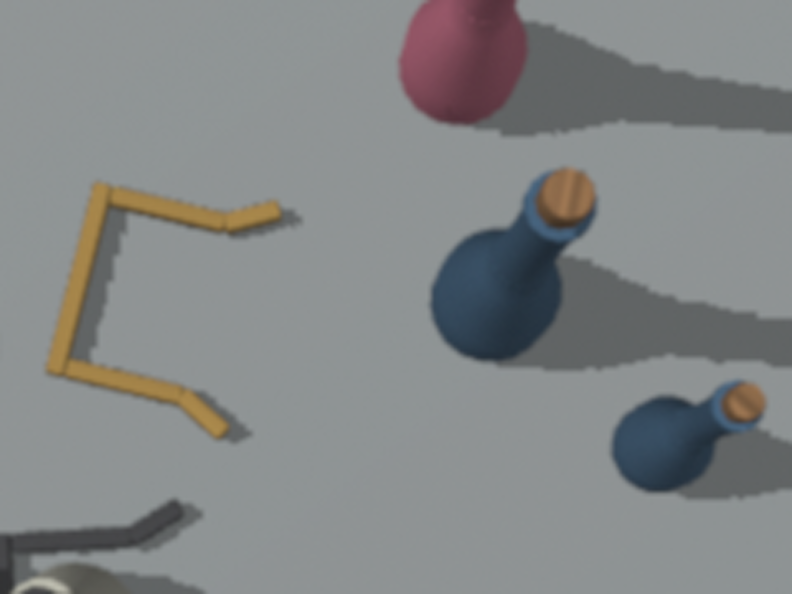

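View pics/scc.png

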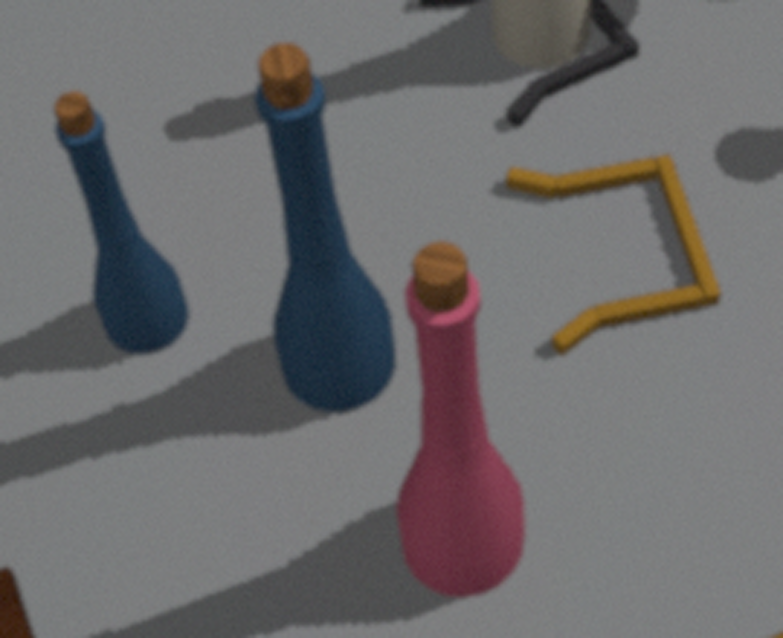

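```bash
cat > fit.py <<'E'
from h import *
from scipy.optimize import minimize, least_squares
prof=[(0,.031),(.04,.031),(.095,.016),(.12,.0145),(.15,.0125),(.22,.0125)]
def sil(c,x,y,s=1.):
    m=np.zeros((480*4,640*4),np.uint8);a=np.linspace(0,2*np.pi,40)
    prev=None
    for z,r in prof:
        P=np.array([w2p(c,[x+s*r*np.cos(b),y+s*r*np.sin(b),s*z]) for b in a])*4+1.5
        if prev is not None:
            cv2.fillConvexPoly(m,cv2.convexHull(np.vstack([P,prev]).astype(np.float32)).round().astype(np.int32),1)
        prev=P
    return cv2.resize(m.astype(np.float32),(640,480),interpolation=cv2.INTER_AREA)
def mask(c,box,lo,hi):
    h=cv2.cvtColor(c['frame'],cv2.COLOR_RGB2HSV);m=cv2.inRange(h,lo,hi).astype(np.float32)/255
    b=np.zeros_like(m);x0,y0,x1,y1=box;b[y0:y1,x0:x1]=1;return m*b
BL=((98,110,20),(118,255,255))
def fitb(items,x0,s=1.,fs=False):
    f=lambda p:sum(np.abs(sil(c,p[0],p[1],p[2] if fs else s)-m).sum() for c,m in items)
    p0=list(x0)+([s] if fs else [])
    d=np.eye(len(p0))*.01
    if fs:d[2,2]=.1
    r=minimize(f,p0,method='Nelder-Mead',options=dict(initial_simplex=np.vstack([p0,np.array(p0)+d]),xatol=2e-4,fatol=1))
    return r.x,r.fun
E
python3 - <<'E'
from fit import *
t=ld('top0');s=ld('scene0')
mt=mask(t,(385,155,443,225),*BL);ms=mask(s,(205,180,270,315),*BL)
print(mt.sum(),ms.sum())
for it in([(t,mt)],[(s,ms)],[(t,mt),(s,ms)]):print('blue',fitb(it,(.68,-.1)))
m2=mask(t,(443,220,495,262),*BL);m3=mask(s,(145,200,197,295),*BL)
print('small',fitb([(t,m2),(s,m3)],(.61,-.18),.75,True))
PK=((160,80,40),(179,255,255))
m4=mask(t,(375,60,430,150),*PK);m5=mask(s,(260,255,315,375),*PK)
print('pink',fitb([(t,m4),(s,m5)],(.8,-.08),1.,True))
# bay
def full(u,v):return np.array([u/3.3+260-.35,v/3.3+110-.35])
kp=[((41,-51),(97,184)),((41,51),(52,373)),((-30,-46),(226,221)),((-30,46),(183,393)),((-57,-59),(279,208)),((-57,59),(222,431))]
def proj(p,c):
    cs,sn=np.cos(p[2]),np.sin(p[2]);o=[]
    for (a,b),_ in kp:o.append(w2p(c,[p[0]+(cs*a-sn*b)/1e3,p[1]+(sn*a+cs*b)/1e3,.012]))
    return np.array(o)
tg=np.array([full(*q) for _,q in kp])
r=least_squares(lambda p:(proj(p,t)-tg).ravel(),[.68,.07,1.57]);print('bay',r.x,r.fun.reshape(-1,2).round(2).tolist())
f=s['frame'].copy()
big=cv2.resize(f,None,fx=2.9,fy=2.9)
for q in proj(r.x,s):cv2.circle(big,tuple(((q+.5)*2.9).astype(int)),3,(255,0,0),-1)
cv2.imwrite('pics/baychk.png',big[490:1000,750:1200,::-1])
E
```

```text
139.0 2556.0
blue (array([ 0.66988129, -0.07999054]), np.float64(1478.8125))
blue (array([ 0.67608429, -0.08825989]), np.float64(552.125))
blue (array([ 0.67673996, -0.08896446]), np.float64(2054.5))
small (array([ 0.60389643, -0.17481501,  0.65183368]), np.float64(757.5625))
pink (array([ 0.80237391, -0.0725416 ,  0.94031985]), np.float64(453.0625))
bay [0.67707341 0.08551725 1.35585196] [[-1.18, -1.1], [-2.23, -0.29], [-0.11, 0.09], [0.1, 0.57], [1.19, 0.33], [2.21, 0.33]]
```

View pics/baychk.png

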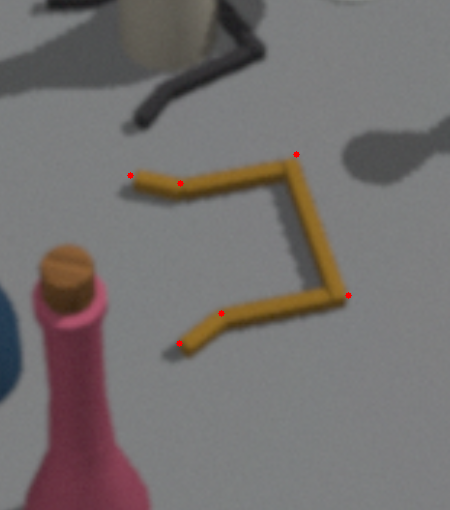

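```bash
cat >> fit.py <<'E'
def baysil(c,p,k=1.):
    m=np.zeros((480*4,640*4),np.uint8);cs,sn=np.cos(p[2]),np.sin(p[2])
    L=[]
    for sg in(-1,1):
        L.append([(-30,sg*41),(41,sg*41),(41,sg*51),(-30,sg*51)])
        d=np.array([-27,sg*14.])/np.hypot(27,14);n=np.array([d[1],-d[0]])*10
        if n[1]*sg<0:n=-n
        a=np.array([-30,sg*41.]);b=np.array([-57,sg*55.]);L.append([a,b,b+n,a+n])
    L.append([(31,-51),(31,51),(41,51),(41,-51)])
    for q in L:
        P=[]
        for a,b in q:
            for z in(0,.012):P.append(w2p(c,[p[0]+k*(cs*a-sn*b)/1e3,p[1]+k*(sn*a+cs*b)/1e3,z]))
        cv2.fillConvexPoly(m,cv2.convexHull((np.array(P)*4+1.5).astype(np.float32)).round().astype(np.int32),1)
    return cv2.resize(m.astype(np.float32),(640,480),interpolation=cv2.INTER_AREA)
def soft(c,box,far,near):
    pass
E
python3 - <<'E'
from fit import *
t=ld('top0');s=ld('scene0')
for c,pt in((t,[(411,200),(400,205),(420,190),(430,180),(345,205)]),(s,[(350,230),(245,290),(200,350)])):
    h=cv2.cvtColor(c['frame'],cv2.COLOR_RGB2HSV)
    print([(p,h[p[1],p[0]].tolist()) for p in pt])
BR=((10,100,40),(30,255,255))
mt=mask(t,(265,155,355,250),*BR);ms=mask(s,(295,215,390,300),*BR)
for nm,it in(('t',[(t,mt)]),('s',[(s,ms)]),('ts',[(t,mt),(s,ms)])):
  for free in(0,1):
    f=lambda p:sum(np.abs(baysil(c,p,p[3] if free else 1)-m).sum() for c,m in it)
    p0=np.array([.677,.083,1.356,1.][:3+free]);d=np.diag([.006,.006,.05,.05][:3+free])
    r=minimize(f,p0,method='Nelder-Mead',options=dict(initial_simplex=np.vstack([p0,p0+d]),xatol=1e-4,fatol=.5))
    print(nm,r.x.round(4),r.fun,sum(m.sum() for _,m in it))
BL2=((98,70,10),(122,255,130))
mt=mask(t,(385,150,445,225),*BL2);ms=mask(s,(205,180,270,315),*BL2)
print(mt.sum(),ms.sum())
for it in([(t,mt)],[(s,ms)],[(t,mt),(s,ms)]):
  for fs in(False,True):print('blue',fitb(it,(.68,-.1),1.,fs))
m2=mask(t,(443,220,495,262),*BL2);m3=mask(s,(145,200,197,295),*BL2)
print('small',fitb([(t,m2),(s,m3)],(.61,-.18),.75,True))
E
```

```text
[((411, 200), [105, 105, 80]), ((400, 205), [104, 109, 89]), ((420, 190), [104, 106, 60]), ((430, 180), [104, 104, 115]), ((345, 205), [96, 9, 149])]
[((350, 230), [20, 195, 85]), ((245, 290), [106, 149, 60]), ((200, 350), [110, 6, 126])]
t [0.6771 0.0859 1.3588] 290.9375 884.0
t [0.6769 0.0859 1.3587 0.9834] 267.8125 884.0
s [0.6779 0.0861 1.3525] 304.8125 1108.0
s [0.6772 0.0864 1.3646 0.978 ] 273.25 1108.0
ts [0.6769 0.0859 1.361 ] 593.0 1992.0
ts [0.6777 0.0862 1.3596 0.9831] 548.875 1992.0
1336.0 2755.0
blue (array([ 0.67681203, -0.08925637]), np.float64(338.5625))
blue (array([ 0.677979  , -0.08971175,  0.93779246]), np.float64(213.1875))
blue (array([ 0.67722354, -0.0893986 ]), np.float64(397.0))
blue (array([ 0.67794984, -0.08956159,  0.94240617]), np.float64(192.0625))
blue (array([ 0.67720032, -0.08956909]), np.float64(740.4375))
blue (array([ 0.67797473, -0.08953659,  0.94087624]), np.float64(409.8125))
small (array([ 0.60474698, -0.17473675,  0.69611782]), np.float64(212.8125))
```

```bash
cat > plan.py <<'E'
from h import *
from scipy.spatial.transform import Rotation as Ro, Slerp
def cur():
    o=ctrl.get_obs();q=o['eef_rot'];return o['eef_pos'],Ro.from_quat([q[1],q[2],q[3],q[0]])
def tgt(head,tilt): # degrees
    h=np.radians(head);x=np.array([np.cos(h),np.sin(h),0]);z=np.array([0,0,-1.])
    return Ro.from_matrix(np.c_[x,np.cross(z,x),z])*Ro.from_euler('y',tilt,degrees=True)
def rows(p1,R1,n,p0=None,R0=None,hand=.4):
    if p0 is None:p0,R0=cur()
    p1=np.array(p1);rv=(R0.inv()*R1).as_rotvec()
    p,R=np.array(p0),R0;out=[]
    for i in range(n):
        pt=p0+(p1-p0)*(i+1)/n;Rt=R0*Ro.from_rotvec(rv*(i+1)/n)
        s=(R.inv().apply(pt-p)/.05).round(3);w=((R.inv()*Rt).as_rotvec()/np.pi).round(4)
        out.append(dict(slide=s.tolist(),delta_rot=w.tolist(),hand=hand))
        p=p+R.apply(s*.05);R=R*Ro.from_rotvec(w*np.pi)
    for k,r in enumerate(out):
        print(json.dumps(r)+','+('\n' if k%5==4 else ''))
    return p,R
E
python3 - <<'E'
from plan import *
rows([.691,-.22,.235],tgt(97,0),15)
E
```

```text
{"slide": [0.768, -0.179, -0.005], "delta_rot": [-0.0, -0.0, -0.0286], "hand": 0.4},
{"slide": [0.782, -0.11, -0.006], "delta_rot": [-0.0, -0.0001, -0.0287], "hand": 0.4},
{"slide": [0.788, -0.039, -0.005], "delta_rot": [-0.0001, 0.0, -0.0286], "hand": 0.4},
{"slide": [0.788, 0.032, -0.006], "delta_rot": [0.0, 0.0, -0.0286], "hand": 0.4},
{"slide": [0.783, 0.102, -0.006], "delta_rot": [0.0, -0.0, -0.0287], "hand": 0.4},

{"slide": [0.77, 0.173, -0.005], "delta_rot": [-0.0, -0.0, -0.0286], "hand": 0.4},
{"slide": [0.751, 0.241, -0.006], "delta_rot": [-0.0, -0.0001, -0.0286], "hand": 0.4},
{"slide": [0.727, 0.307, -0.006], "delta_rot": [-0.0001, 0.0, -0.0286], "hand": 0.4},
{"slide": [0.696, 0.372, -0.006], "delta_rot": [0.0, -0.0, -0.0287], "hand": 0.4},
{"slide": [0.66, 0.432, -0.005], "delta_rot": [0.0, -0.0, -0.0286], "hand": 0.4},

{"slide": [0.618, 0.49, -0.006], "delta_rot": [-0.0, -0.0001, -0.0286], "hand": 0.4},
{"slide": [0.572, 0.544, -0.006], "delta_rot": [-0.0, 0.0, -0.0287], "hand": 0.4},
{"slide": [0.521, 0.592, -0.006], "delta_rot": [-0.0, -0.0, -0.0286], "hand": 0.4},
{"slide": [0.466, 0.638, -0.006], "delta_rot": [-0.0001, -0.0, -0.0286], "hand": 0.4},
{"slide": [0.406, 0.676, -0.006], "delta_rot": [0.0, -0.0001, -0.0287], "hand": 0.4},
```

Request:
drive_tool([
  {"slide":[0.77,-0.18,-0.005],"delta_rot":[0,0,-0.0287],"hand":0.4},
  {"slide":[0.78,-0.11,-0.005],"delta_rot":[0,0,-0.0287],"hand":0.4},
  {"slide":[0.79,-0.04,-0.005],"delta_rot":[0,0,-0.0287],"hand":0.4},
  {"slide":[0.79,0.03,-0.005],"delta_rot":[0,0,-0.0287],"hand":0.4},
  {"slide":[0.78,0.1,-0.005],"delta_rot":[0,0,-0.0287],"hand":0.4},
])

```text
time_s: 0.78
eef_pos: [0.3603, -0.4331, 0.2323]
eef_rot: [-0.0, 0.922, 0.388, -0.0]
wrist_force: [-0.5, 1.0, 0.6]
opening: 0.398
```

Request:
drive_tool([
  {"slide":[0.77,0.17,-0.005],"delta_rot":[0,0,-0.0287],"hand":0.4},
  {"slide":[0.75,0.24,-0.005],"delta_rot":[0,0,-0.0287],"hand":0.4},
  {"slide":[0.73,0.31,-0.005],"delta_rot":[0,0,-0.0287],"hand":0.4},
  {"slide":[0.7,0.37,-0.005],"delta_rot":[0,0,-0.0287],"hand":0.4},
  {"slide":[0.66,0.43,-0.005],"delta_rot":[0,0,-0.0287],"hand":0.4},
])

```text
time_s: 1.4
eef_pos: [0.5258, -0.3254, 0.2334]
eef_rot: [-0.0, 0.811, 0.584, -0.0]
wrist_force: [0.5, -0.2, -0.2]
opening: 0.398
```

```bash
python3 - <<'E'
from plan import *
print(cur()[0],cur()[1].as_matrix().round(2).tolist(),ctrl.get_obs()['opening'])
rows([.691,-.24,.235],tgt(97,0),5)
E
```

```text
[ 0.52582135 -0.32544606  0.2334088 ] [[0.32, 0.95, -0.0], [0.95, -0.32, 0.0], [0.0, -0.0, -1.0]] 0.39803617443474454
{"slide": [0.533, 0.518, -0.007], "delta_rot": [-0.0, -0.0, -0.0283], "hand": 0.4},
{"slide": [0.486, 0.564, -0.006], "delta_rot": [-0.0001, -0.0, -0.0283], "hand": 0.4},
{"slide": [0.433, 0.605, -0.007], "delta_rot": [0.0, -0.0001, -0.0283], "hand": 0.4},
{"slide": [0.378, 0.64, -0.006], "delta_rot": [-0.0, 0.0, -0.0283], "hand": 0.4},
{"slide": [0.32, 0.672, -0.007], "delta_rot": [-0.0001, -0.0, -0.0283], "hand": 0.4},
```

Request:
drive_tool([
  {"slide":[0.53,0.52,0],"delta_rot":[0,0,-0.0283],"hand":0.4},
  {"slide":[0.49,0.56,0],"delta_rot":[0,0,-0.0283],"hand":0.4},
  {"slide":[0.43,0.61,0],"delta_rot":[0,0,-0.0283],"hand":0.4},
  {"slide":[0.38,0.64,0],"delta_rot":[0,0,-0.0283],"hand":0.4},
  {"slide":[0.32,0.67,0],"delta_rot":[0,0,-0.0283],"hand":0.4},
])

```text
time_s: 2.02
eef_pos: [0.6912, -0.2407, 0.2331]
eef_rot: [-0.0, 0.663, 0.749, -0.0]
wrist_force: [0.3, -1.2, 0.8]
opening: 0.398
```

```bash
python3 - <<'E'
from plan import *
rows([.691,-.22,.20],tgt(97,30),5)
E
```

```text
{"slide": [0.082, 0.009, 0.133], "delta_rot": [-0.0, 0.0333, -0.0], "hand": 0.4},
{"slide": [0.068, 0.01, 0.14], "delta_rot": [-0.0001, 0.0333, -0.0], "hand": 0.4},
{"slide": [0.053, 0.009, 0.147], "delta_rot": [-0.0, 0.0333, -0.0001], "hand": 0.4},
{"slide": [0.038, 0.009, 0.152], "delta_rot": [-0.0001, 0.0333, 0.0], "hand": 0.4},
{"slide": [0.021, 0.01, 0.154], "delta_rot": [-0.0, 0.0333, 0.0], "hand": 0.4},
```

Request:
drive_tool([
  {"slide":[0.08,0.01,0.13],"delta_rot":[0,0.0333,0],"hand":0.4},
  {"slide":[0.07,0.01,0.14],"delta_rot":[0,0.0333,0],"hand":0.4},
  {"slide":[0.05,0.01,0.15],"delta_rot":[0,0.0333,0],"hand":0.4},
  {"slide":[0.04,0.01,0.15],"delta_rot":[0,0.0333,0],"hand":0.4},
  {"slide":[0.02,0.01,0.15],"delta_rot":[0,0.0333,0],"hand":0.4},
])

```text
time_s: 2.65
eef_pos: [0.6904, -0.2209, 0.2004]
eef_rot: [-0.195, 0.641, 0.722, 0.173]
wrist_force: [0.4, 0.5, 0.5]
opening: 0.398
```

```bash
python3 - <<'E'
from plan import *
snap('scene','scene1');snap('top','top1');snap('wrist','wrist1')
print(ctrl.get_obs()['q'])
rows([.692,-.205,.05],tgt(97,30),5)
E
```

```text
[-0.63904585  0.75177246  0.96430365  0.379998    1.78905123 -0.74150955]
{"slide": [-0.24, 0.019, 0.546], "delta_rot": [-0.0, -0.0, -0.0004], "hand": 0.4},
{"slide": [-0.24, 0.019, 0.547], "delta_rot": [-0.0, -0.0001, -0.0003], "hand": 0.4},
{"slide": [-0.241, 0.019, 0.546], "delta_rot": [-0.0001, -0.0, -0.0004], "hand": 0.4},
{"slide": [-0.24, 0.018, 0.547], "delta_rot": [0.0, -0.0, -0.0003], "hand": 0.4},
{"slide": [-0.24, 0.018, 0.546], "delta_rot": [-0.0, -0.0001, -0.0004], "hand": 0.4},
```

View pics/scene1.png

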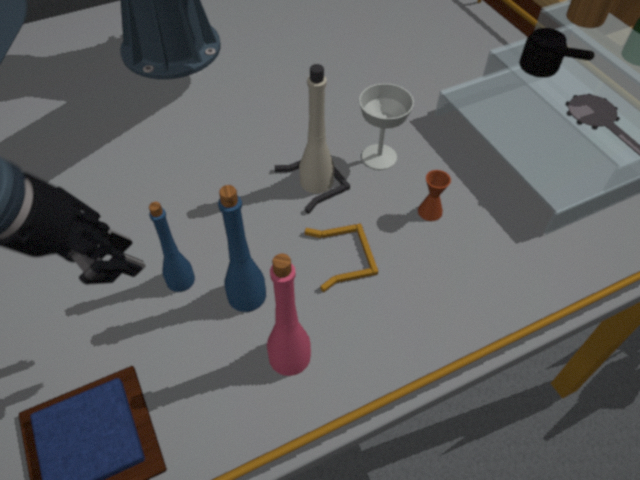

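View pics/wrist1.png

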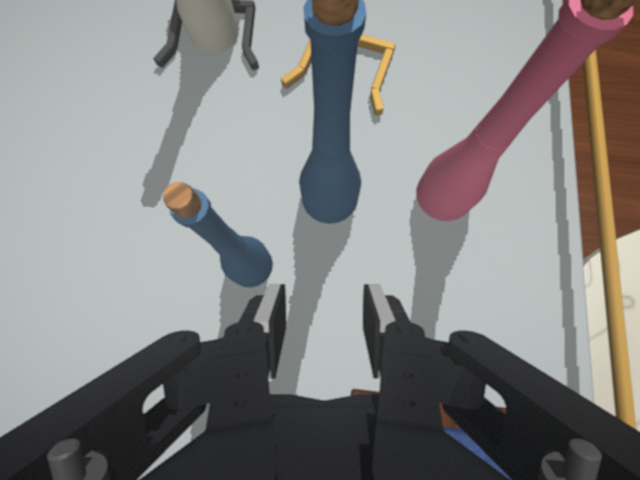

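View pics/top1.png

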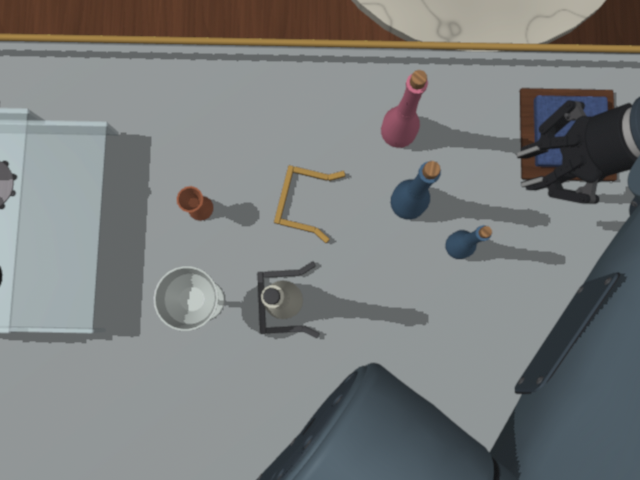

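The scene and wrist views show the fingers behind the blue bottle. In the wrist view the pads are at columns 280 and 370 and the bottle's foot is at (330,190). The small bottle, at (247,260), is to the left and clear of the path. The forearm should pass above it. I'll descend.

Request:
drive_tool([
  {"slide":[-0.24,0.02,0.55],"delta_rot":[0,0,0],"hand":0.4},
  {"slide":[-0.24,0.02,0.55],"delta_rot":[0,0,0],"hand":0.4},
  {"slide":[-0.24,0.02,0.55],"delta_rot":[0,0,0],"hand":0.4},
  {"slide":[-0.24,0.02,0.55],"delta_rot":[0,0,0],"hand":0.4},
  {"slide":[-0.24,0.02,0.55],"delta_rot":[0,0,0],"hand":0.4},
])

```text
time_s: 3.42
eef_pos: [0.6941, -0.2032, 0.0522]
eef_rot: [-0.192, 0.641, 0.723, 0.171]
wrist_force: [0.1, 0.3, 0.0]
opening: 0.402
```

```bash
python3 - <<'E'
from plan import *
snap('scene','scene2');snap('top','top2');snap('wrist','wrist2')
f=np.hstack([cv2.resize(ld(k)['frame'],(400,300)) for k in('scene2','wrist2')]);cv2.imwrite('pics/pair2.png',f[:,:,::-1])
rows([.688,-.165,.015],tgt(97,30),5)
E
```

```text
{"slide": [0.058, -0.0, 0.199], "delta_rot": [-0.0001, -0.0, -0.0002], "hand": 0.4},
{"slide": [0.059, -0.001, 0.2], "delta_rot": [-0.0001, -0.0, -0.0001], "hand": 0.4},
{"slide": [0.058, -0.0, 0.199], "delta_rot": [-0.0, -0.0, -0.0002], "hand": 0.4},
{"slide": [0.059, -0.0, 0.199], "delta_rot": [-0.0001, -0.0, -0.0001], "hand": 0.4},
{"slide": [0.058, -0.001, 0.2], "delta_rot": [-0.0001, -0.0, -0.0002], "hand": 0.4},
```

View pics/scene2.png

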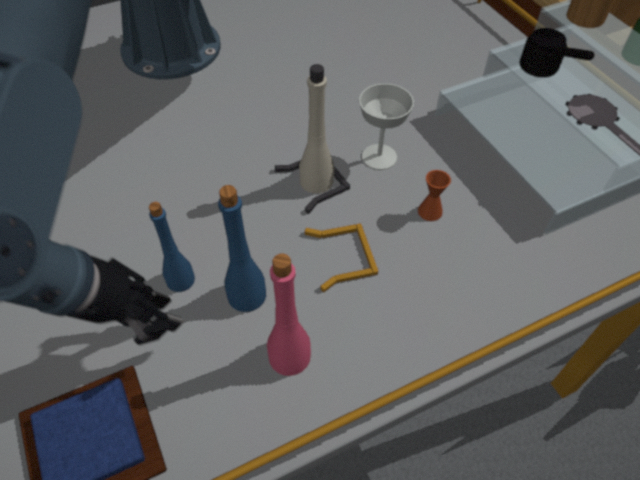

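View pics/wrist2.png

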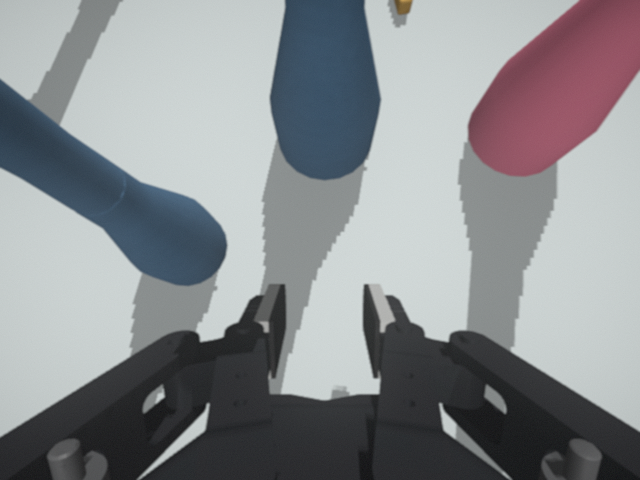

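View pics/top2.png

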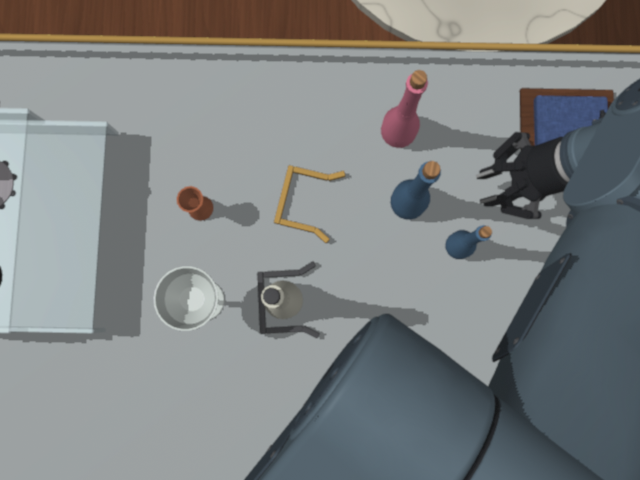

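```bash
python3 - <<'E'
from plan import *
t=ld('top2');s=ld('scene2')
P=lambda c:c['mtx']@np.c_[c['R'],c['t']]
def tri(a,b):
    X=cv2.triangulatePoints(P(t),P(s),np.array(a,float).reshape(2,1),np.array(b,float).reshape(2,1)).ravel();X=X[:3]/X[3];return X.round(3),(w2p(t,X)-a).round(1)
p,R=cur();z=R.as_matrix()[:,2];print(p,z,ctrl.get_obs()['q'])
print('ring',tri((565,160),(92,290)))
for d in(.1,.15,.2,.25,.3,.35):
    X=p-d*z;print(d,X.round(3),w2p(t,X).round(),w2p(s,X).round())
E
```

```text
[ 0.6926832  -0.20228002  0.05085706] [-0.06223117  0.4962211  -0.86596299] [-0.61647827  0.88670791  1.0486379   0.37783069  1.57753903 -0.80574746]
ring (array([ 0.707, -0.282,  0.192]), array([-1.8, -0.4]))
0.1 [ 0.699 -0.252  0.137] [529. 173.] [125. 299.]
0.15 [ 0.702 -0.277  0.181] [557. 165.] [ 96. 290.]
0.2 [ 0.705 -0.302  0.224] [587. 155.] [ 63. 281.]
0.25 [ 0.708 -0.326  0.267] [620. 145.] [ 25. 269.]
0.3 [ 0.711 -0.351  0.311] [657. 133.] [-18. 256.]
0.35 [ 0.714 -0.376  0.354] [699. 120.] [-69. 241.]
```

Request:
drive_tool([
  {"slide":[0.06,0,0.2],"delta_rot":[0,0,0],"hand":0.4},
  {"slide":[0.06,0,0.2],"delta_rot":[0,0,0],"hand":0.4},
  {"slide":[0.06,0,0.2],"delta_rot":[0,0,0],"hand":0.4},
  {"slide":[0.06,0,0.2],"delta_rot":[0,0,0],"hand":0.4},
  {"slide":[0.06,0,0.2],"delta_rot":[0,0,0],"hand":0.4},
])

```text
time_s: 4.2
eef_pos: [0.6888, -0.1654, 0.0155]
eef_rot: [-0.194, 0.641, 0.723, 0.172]
wrist_force: [0.2, 0.3, 1.0]
opening: 0.401
```

```bash
python3 - <<'E'
from plan import *
snap('scene','scene3');snap('top','top3');snap('wrist','wrist3')
a=ld('scene3')['frame'][150:400,0:320];b=ld('top3')['frame'][100:350,320:640]
cv2.imwrite('pics/pair3.png',np.vstack([cv2.resize(a,None,fx=1.2,fy=1.2),cv2.resize(b,None,fx=1.2,fy=1.2)])[:,:,::-1])
rows([.6825,-.13,.015],tgt(97,30),5)
E
```

```text
{"slide": [0.123, -0.007, 0.072], "delta_rot": [0.0, -0.0, -0.0002], "hand": 0.4},
{"slide": [0.123, -0.006, 0.072], "delta_rot": [0.0, -0.0001, -0.0001], "hand": 0.4},
{"slide": [0.123, -0.007, 0.073], "delta_rot": [0.0, 0.0, -0.0002], "hand": 0.4},
{"slide": [0.123, -0.006, 0.072], "delta_rot": [0.0, -0.0, -0.0002], "hand": 0.4},
{"slide": [0.123, -0.007, 0.072], "delta_rot": [0.0, -0.0, -0.0001], "hand": 0.4},
```

View pics/pair3.png

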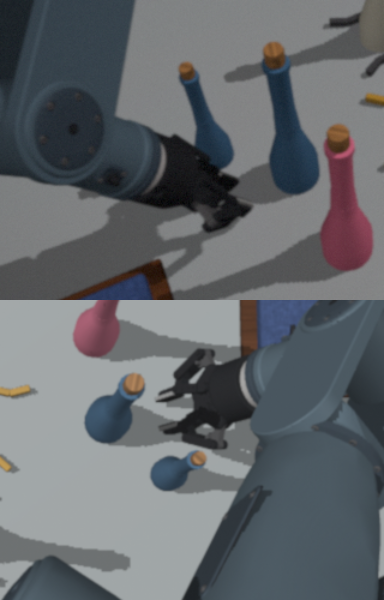

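View pics/wrist3.png

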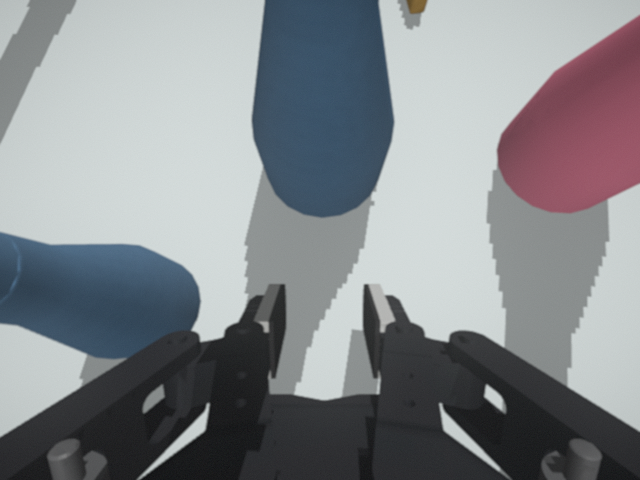

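```bash
python3 - <<'E'
from plan import *
t=ld('top3');s=ld('scene3')
P=lambda c:c['mtx']@np.c_[c['R'],c['t']]
def tri(a,b):
    X=cv2.triangulatePoints(P(t),P(s),np.array(a,float).reshape(2,1),np.array(b,float).reshape(2,1)).ravel();X=X[:3]/X[3];return X.round(3),(w2p(t,X)-a).round(1)
print('cap',tri((595,108),(58,258)))
p,R=cur();z=R.as_matrix()[:,2]
for d in(.2,.24,.28,.32):print(d,(p-d*z).round(3))
crop('scene3',0,150,200,350,4,'s3c')
crop('top3',480,80,640,240,4,'t3c')
E
```

```text
cap (array([ 0.743, -0.282,  0.305]), array([2.2, 0.4]))
0.2 [ 0.701 -0.265  0.188]
0.24 [ 0.703 -0.284  0.223]
0.28 [ 0.705 -0.304  0.258]
0.32 [ 0.708 -0.324  0.292]
```

View pics/s3c.png

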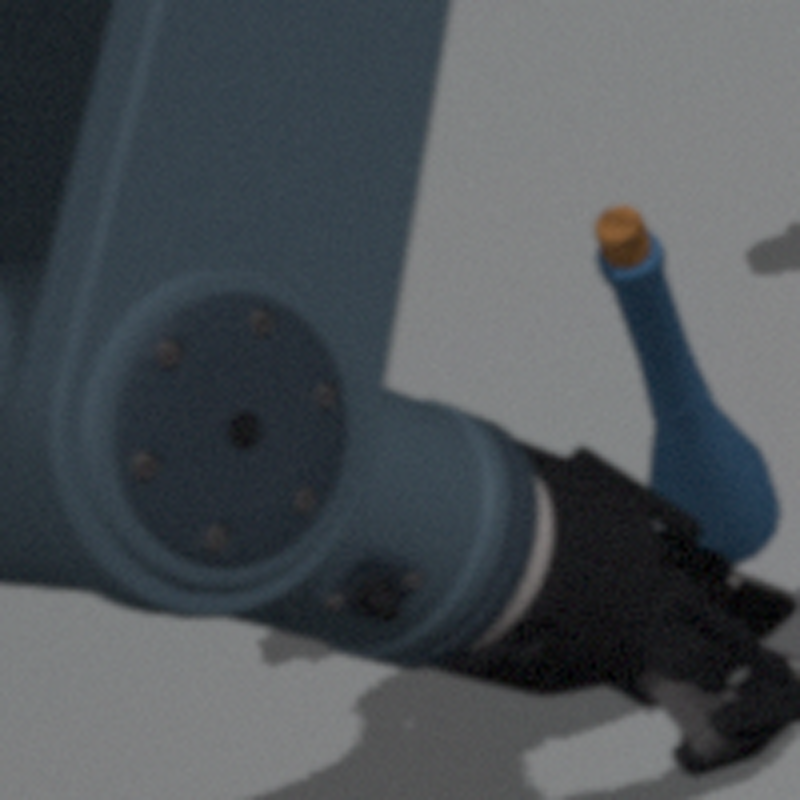

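View pics/t3c.png

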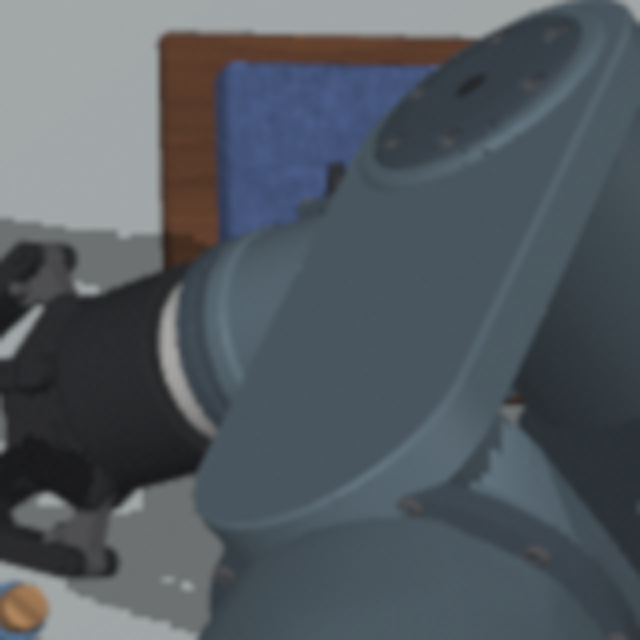

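The wrist joint cap triangulates to z≈0.305, so the forearm clears the small bottle (about 0.17 tall). The fingers are centred on the bottle. I'll close in slowly.

Request:
drive_tool([
  {"slide":[0.12,-0.01,0.07],"delta_rot":[0,0,0],"hand":0.4},
  {"slide":[0.12,-0.01,0.07],"delta_rot":[0,0,0],"hand":0.4},
  {"slide":[0.11,-0.01,0.065],"delta_rot":[0,0,0],"hand":0.4},
  {"slide":[0.08,0,0.045],"delta_rot":[0,0,0],"hand":0.4},
  {"slide":[0.06,0,0.035],"delta_rot":[0,0,0],"hand":0.4},
])

```text
time_s: 4.97
eef_pos: [0.6841, -0.1377, 0.016]
eef_rot: [-0.193, 0.641, 0.723, 0.172]
wrist_force: [-0.2, 1.1, -0.9]
opening: 0.403
```

```bash
python3 - <<'E'
from plan import *
snap('scene','scene4');snap('wrist','wrist4')
a=cv2.resize(ld('scene4')['frame'][150:390,0:320],None,fx=1.25,fy=1.25);b=cv2.resize(ld('wrist4')['frame'],(400,300))
cv2.imwrite('pics/pair4.png',np.hstack([a,b])[:,:,::-1])
# in bay coordinates
B=np.array([.677,.086]);u=np.array([np.cos(1.36),np.sin(1.36)])
print('approach',(B-.075*u).round(4))
rows([.678,-.100,.015],tgt(97,30),5)
E
```

```text
approach [0.6613 0.0127]
{"slide": [0.13, -0.006, 0.079], "delta_rot": [0.0001, 0.0, -0.0001], "hand": 0.4},
{"slide": [0.13, -0.006, 0.08], "delta_rot": [0.0001, 0.0, -0.0002], "hand": 0.4},
{"slide": [0.13, -0.005, 0.079], "delta_rot": [0.0, 0.0001, -0.0001], "hand": 0.4},
{"slide": [0.13, -0.006, 0.079], "delta_rot": [0.0001, -0.0, -0.0002], "hand": 0.4},
{"slide": [0.13, -0.006, 0.079], "delta_rot": [0.0001, 0.0, -0.0001], "hand": 0.4},
```

View pics/pair4.png

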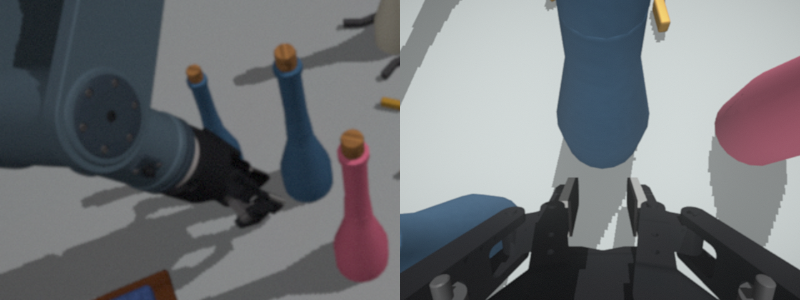

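The bottle is still standing and is centred just ahead of the fingertips, with its foot at about (600,165) in the pair picture. I'll push gently now.

Request:
drive_tool([
  {"slide":[0.08,0,0.05],"delta_rot":[0,0,0],"hand":0.4},
  {"slide":[0.08,0,0.05],"delta_rot":[0,0,0],"hand":0.4},
  {"slide":[0.08,0,0.05],"delta_rot":[0,0,0],"hand":0.4},
  {"slide":[0.08,0,0.05],"delta_rot":[0,0,0],"hand":0.4},
  {"slide":[0.08,0,0.05],"delta_rot":[0,0,0],"hand":0.4},
])

```text
time_s: 5.7
eef_pos: [0.6816, -0.1154, 0.0153]
eef_rot: [-0.192, 0.641, 0.723, 0.171]
wrist_force: [1.0, -3.9, 0.4]
opening: 0.4
```

```bash
python3 - <<'E'
from plan import *
snap('scene','scene5');snap('wrist','wrist5')
a=cv2.resize(ld('scene5')['frame'][150:390,0:320],None,fx=1.25,fy=1.25);b=cv2.resize(ld('wrist5')['frame'],(400,300))
cv2.imwrite('pics/pair5.png',np.hstack([a,b])[:,:,::-1])
E
```

```text
(no output)
```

View pics/pair5.png

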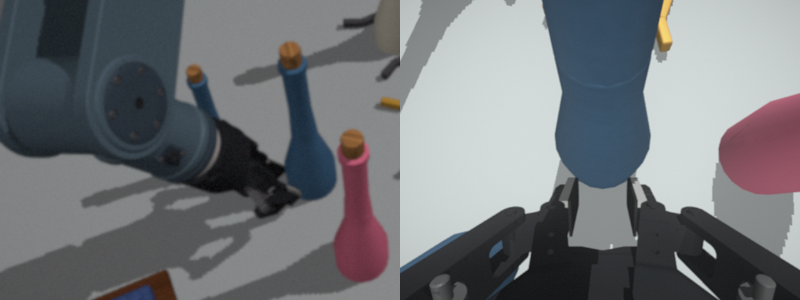

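```bash
python3 - <<'E'
from plan import *
rows([.6613,-.0233,.015],tgt(90,30),15)
E
```

```text
{"slide": [0.107, -0.012, 0.062], "delta_rot": [-0.0013, 0.0, 0.0022], "hand": 0.4},
{"slide": [0.108, -0.013, 0.062], "delta_rot": [-0.0012, 0.0, 0.0022], "hand": 0.4},
{"slide": [0.107, -0.014, 0.063], "delta_rot": [-0.0013, 0.0001, 0.0022], "hand": 0.4},
{"slide": [0.107, -0.015, 0.062], "delta_rot": [-0.0012, -0.0, 0.0022], "hand": 0.4},
{"slide": [0.107, -0.016, 0.062], "delta_rot": [-0.0013, 0.0, 0.0022], "hand": 0.4},

{"slide": [0.106, -0.018, 0.062], "delta_rot": [-0.0012, 0.0, 0.0022], "hand": 0.4},
{"slide": [0.107, -0.018, 0.062], "delta_rot": [-0.0013, 0.0, 0.0022], "hand": 0.4},
{"slide": [0.107, -0.019, 0.061], "delta_rot": [-0.0012, 0.0001, 0.0022], "hand": 0.4},
{"slide": [0.106, -0.02, 0.062], "delta_rot": [-0.0013, -0.0, 0.0022], "hand": 0.4},
{"slide": [0.106, -0.021, 0.062], "delta_rot": [-0.0013, 0.0, 0.0021], "hand": 0.4},

{"slide": [0.107, -0.021, 0.062], "delta_rot": [-0.0012, 0.0, 0.0022], "hand": 0.4},
{"slide": [0.105, -0.023, 0.061], "delta_rot": [-0.0013, 0.0, 0.0022], "hand": 0.4},
{"slide": [0.106, -0.024, 0.062], "delta_rot": [-0.0012, 0.0001, 0.0022], "hand": 0.4},
{"slide": [0.106, -0.025, 0.061], "delta_rot": [-0.0013, -0.0, 0.0022], "hand": 0.4},
{"slide": [0.105, -0.026, 0.061], "delta_rot": [-0.0012, 0.0, 0.0022], "hand": 0.4},
```

Request:
drive_tool([
  {"slide":[0.107,-0.013,0.062],"delta_rot":[-0.0013,0,0.0022],"hand":0.4},
  {"slide":[0.107,-0.013,0.062],"delta_rot":[-0.0013,0,0.0022],"hand":0.4},
  {"slide":[0.107,-0.014,0.062],"delta_rot":[-0.0013,0,0.0022],"hand":0.4},
  {"slide":[0.107,-0.015,0.062],"delta_rot":[-0.0013,0,0.0022],"hand":0.4},
  {"slide":[0.107,-0.016,0.062],"delta_rot":[-0.0013,0,0.0022],"hand":0.4},
])

```text
time_s: 6.42
eef_pos: [0.6745, -0.0839, 0.0152]
eef_rot: [-0.19, 0.656, 0.709, 0.176]
wrist_force: [1.6, -4.5, 0.4]
opening: 0.401
```

```bash
python3 - <<'E'
from plan import *
snap('scene','scene6');snap('top','top6')
a=cv2.resize(ld('scene6')['frame'][150:390,50:370],None,fx=1.25,fy=1.25);b=cv2.resize(ld('top6')['frame'][100:340,240:560],None,fx=1.25,fy=1.25)
cv2.imwrite('pics/pair6.png',np.hstack([a,b])[:,:,::-1])
rows([.6613,-.0233,.015],tgt(90,30),10)
E
```

```text
{"slide": [0.105, -0.016, 0.061], "delta_rot": [-0.0013, -0.0, 0.0022], "hand": 0.4},
{"slide": [0.105, -0.018, 0.061], "delta_rot": [-0.0012, -0.0, 0.0022], "hand": 0.4},
{"slide": [0.104, -0.018, 0.061], "delta_rot": [-0.0013, -0.0, 0.0022], "hand": 0.4},
{"slide": [0.105, -0.019, 0.06], "delta_rot": [-0.0012, -0.0001, 0.0022], "hand": 0.4},
{"slide": [0.104, -0.02, 0.061], "delta_rot": [-0.0013, 0.0, 0.0022], "hand": 0.4},

{"slide": [0.105, -0.022, 0.061], "delta_rot": [-0.0013, 0.0, 0.0022], "hand": 0.4},
{"slide": [0.104, -0.022, 0.06], "delta_rot": [-0.0012, -0.0, 0.0021], "hand": 0.4},
{"slide": [0.104, -0.023, 0.06], "delta_rot": [-0.0013, -0.0, 0.0022], "hand": 0.4},
{"slide": [0.103, -0.024, 0.061], "delta_rot": [-0.0012, -0.0, 0.0022], "hand": 0.4},
{"slide": [0.104, -0.025, 0.06], "delta_rot": [-0.0013, -0.0001, 0.0022], "hand": 0.4},
```

View pics/pair6.png

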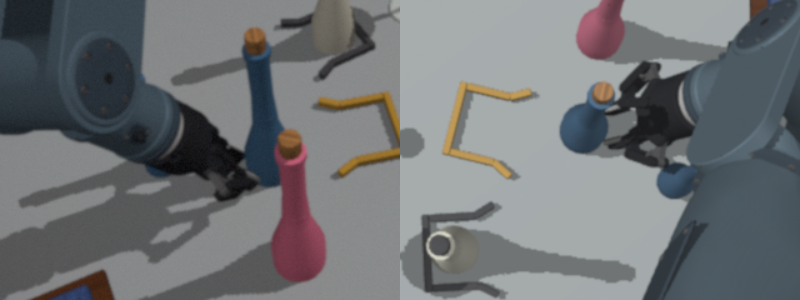

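The bottle slides upright at about 4.8 N. It's at (583,130) in the top crop, heading for the mouth, and the small bottle at (675,180) is clear. I'll continue.

Request:
drive_tool([
  {"slide":[0.105,-0.017,0.061],"delta_rot":[-0.0013,0,0.0022],"hand":0.4},
  {"slide":[0.105,-0.018,0.061],"delta_rot":[-0.0013,0,0.0022],"hand":0.4},
  {"slide":[0.105,-0.018,0.061],"delta_rot":[-0.0013,0,0.0022],"hand":0.4},
  {"slide":[0.105,-0.019,0.061],"delta_rot":[-0.0013,0,0.0022],"hand":0.4},
  {"slide":[0.105,-0.02,0.061],"delta_rot":[-0.0013,0,0.0022],"hand":0.4},
])

```text
time_s: 7.15
eef_pos: [0.6682, -0.0543, 0.0151]
eef_rot: [-0.186, 0.67, 0.696, 0.18]
wrist_force: [1.3, -5.6, 2.8]
opening: 0.401
```

Request:
drive_tool([
  {"slide":[0.105,-0.022,0.061],"delta_rot":[-0.0013,0,0.0022],"hand":0.4},
  {"slide":[0.105,-0.022,0.061],"delta_rot":[-0.0013,0,0.0022],"hand":0.4},
  {"slide":[0.105,-0.023,0.061],"delta_rot":[-0.0013,0,0.0022],"hand":0.4},
  {"slide":[0.105,-0.024,0.061],"delta_rot":[-0.0013,0,0.0022],"hand":0.4},
  {"slide":[0.105,-0.025,0.061],"delta_rot":[-0.0013,0,0.0022],"hand":0.4},
])

```text
time_s: 7.78
eef_pos: [0.6618, -0.0241, 0.0151]
eef_rot: [-0.182, 0.684, 0.683, 0.184]
wrist_force: [0.2, -4.9, 1.3]
opening: 0.401
```

```bash
python3 - <<'E'
from fit import *
from plan import *
snap('scene','scene7');snap('top','top7')
a=cv2.resize(ld('scene7')['frame'][150:390,80:400],None,fx=1.25,fy=1.25);b=cv2.resize(ld('top7')['frame'][100:340,200:520],None,fx=1.25,fy=1.25)
cv2.imwrite('pics/pair7.png',np.hstack([a,b])[:,:,::-1])
print(cur()[0])
rows([.6655,.0163,.015],tgt(83,30),5)
E
```

```text
[ 0.66146806 -0.02323893  0.01504217]
{"slide": [0.137, 0.016, 0.079], "delta_rot": [-0.0038, -0.0, 0.0067], "hand": 0.4},
{"slide": [0.137, 0.012, 0.08], "delta_rot": [-0.0038, -0.0, 0.0067], "hand": 0.4},
{"slide": [0.137, 0.008, 0.079], "delta_rot": [-0.0037, -0.0001, 0.0068], "hand": 0.4},
{"slide": [0.138, 0.005, 0.08], "delta_rot": [-0.0038, 0.0, 0.0067], "hand": 0.4},
{"slide": [0.138, 0.0, 0.08], "delta_rot": [-0.0038, 0.0, 0.0067], "hand": 0.4},
```

View pics/pair7.png

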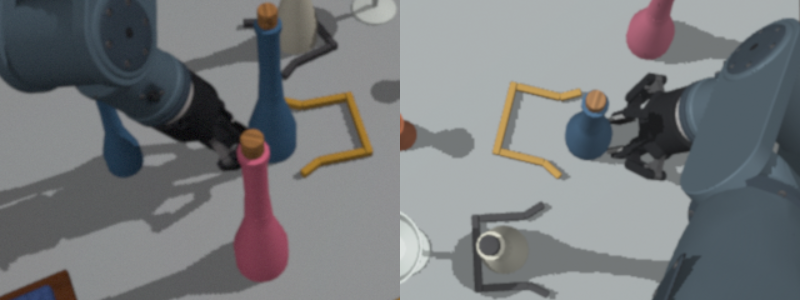

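```bash
python3 - <<'E'
from fit import *
t=ld('top7')
m=mask(t,(325,160,372,230),(98,70,10),(122,255,130))
x,f=fitb([(t,m)],(.66,.01));print(x,f,m.sum())
d=x-np.array([.677,.086]);c,s=np.cos(1.36),np.sin(1.36);print('bay frame',c*d[0]+s*d[1],-s*d[0]+c*d[1])
E
```

```text
[0.66045745 0.00773878] 365.8125 1113.0
bay frame -0.07999021713783683 -0.0001988979631248819
```

Request:
drive_tool([
  {"slide":[0.137,0.014,0.079],"delta_rot":[-0.0038,0,0.0067],"hand":0.4},
  {"slide":[0.137,0.01,0.079],"delta_rot":[-0.0038,0,0.0067],"hand":0.4},
  {"slide":[0.137,0.006,0.079],"delta_rot":[-0.0038,0,0.0067],"hand":0.4},
  {"slide":[0.137,0.003,0.079],"delta_rot":[-0.0038,0,0.0067],"hand":0.4},
  {"slide":[0.137,0,0.079],"delta_rot":[-0.0038,0,0.0067],"hand":0.4},
])

```text
time_s: 8.5
eef_pos: [0.665, 0.0151, 0.0149]
eef_rot: [-0.171, 0.724, 0.64, 0.194]
wrist_force: [-0.8, -5.1, 3.4]
opening: 0.399
```

```bash
python3 - <<'E'
from fit import *
from plan import *
t=snap('top','top8');snap('scene','scene8')
m=mask(t,(295,150,348,230),(98,70,10),(122,255,130))
x,f=fitb([(t,m)],(.668,.047));print(x,f,m.sum())
d=x-np.array([.677,.086]);c,s=np.cos(1.36),np.sin(1.36);print('bay frame',c*d[0]+s*d[1],-s*d[0]+c*d[1])
a=cv2.resize(ld('scene8')['frame'][150:390,100:420],None,fx=1.25,fy=1.25);b=cv2.resize(ld('top8')['frame'][100:340,200:520],None,fx=1.25,fy=1.25)
cv2.imwrite('pics/pair8.png',np.hstack([a,b])[:,:,::-1])
p,_=cur();print(p,x-p[:2])
rows([.6695,.048,.015],tgt(79,30),5)
E
```

```text
[0.66738362 0.04494571] 364.625 1120.0
bay frame -0.04215765599102975 0.0008133713865154449
[0.66480524 0.01623037 0.01485657] [0.00257839 0.02871534]
{"slide": [0.111, 0.003, 0.064], "delta_rot": [-0.0022, -0.0, 0.0038], "hand": 0.4},
{"slide": [0.112, 0.002, 0.064], "delta_rot": [-0.0023, -0.0, 0.0039], "hand": 0.4},
{"slide": [0.111, -0.001, 0.063], "delta_rot": [-0.0022, -0.0001, 0.0038], "hand": 0.4},
{"slide": [0.112, -0.002, 0.064], "delta_rot": [-0.0022, 0.0, 0.0039], "hand": 0.4},
{"slide": [0.111, -0.004, 0.064], "delta_rot": [-0.0023, -0.0, 0.0038], "hand": 0.4},
```

View pics/pair8.png

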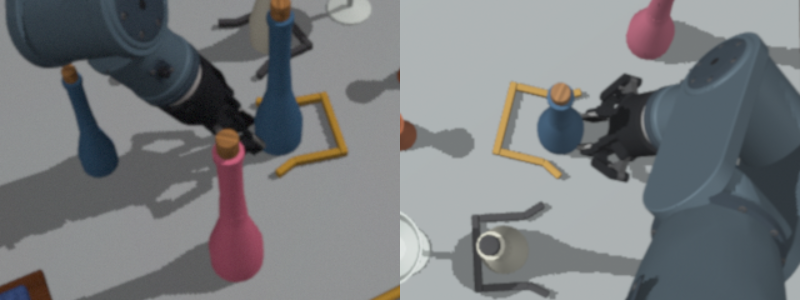

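The bottle is entering the mouth: bay frame x≈-42 mm, y≈+1 mm. It's upright and the small bottle hasn't been touched.

Request:
drive_tool([
  {"slide":[0.11,0.002,0.064],"delta_rot":[-0.0022,0,0.0038],"hand":0.4},
  {"slide":[0.11,0.001,0.064],"delta_rot":[-0.0022,0,0.0038],"hand":0.4},
  {"slide":[0.11,0,0.064],"delta_rot":[-0.0022,0,0.0038],"hand":0.4},
  {"slide":[0.1,-0.002,0.058],"delta_rot":[-0.0022,0,0.0038],"hand":0.4},
  {"slide":[0.09,-0.003,0.052],"delta_rot":[-0.0022,0,0.0038],"hand":0.4},
])

```text
time_s: 9.22
eef_pos: [0.6695, 0.0446, 0.0147]
eef_rot: [-0.164, 0.745, 0.615, 0.2]
wrist_force: [-0.9, -6.3, 3.6]
opening: 0.399
```

```bash
python3 - <<'E'
from fit import *
from plan import *
t=snap('top','top9');snap('scene','scene9')
m=mask(t,(280,150,335,230),(98,70,10),(122,255,130))
x,f=fitb([(t,m)],(.672,.077));print(x,f,m.sum())
d=x-np.array([.677,.086]);c,s=np.cos(1.36),np.sin(1.36);print('bay frame',c*d[0]+s*d[1],-s*d[0]+c*d[1])
a=cv2.resize(ld('scene9')['frame'][150:390,120:440],None,fx=1.25,fy=1.25);b=cv2.resize(ld('top9')['frame'][110:300,220:473],None,fx=1.58,fy=1.58)
cv2.imwrite('pics/pair9.png',np.hstack([a[:300,:400],b[:300,:400]])[:,:,::-1])
p,R=cur();print(p,x-p[:2])
rows(p+.01*np.array([c,s,0]),R,2)
E
```

```text
[0.67519781 0.07402465] 357.9375 1158.0
bay frame -0.012087354921340944 -0.0007434119634124403
[0.66943154 0.04528641 0.0147551 ] [0.00576627 0.02873824]
{"slide": [0.087, 0.002, 0.05], "delta_rot": [0.0, 0.0, 0.0], "hand": 0.4},
{"slide": [0.086, 0.002, 0.05], "delta_rot": [0.0, 0.0, 0.0], "hand": 0.4},
```

View pics/pair9.png

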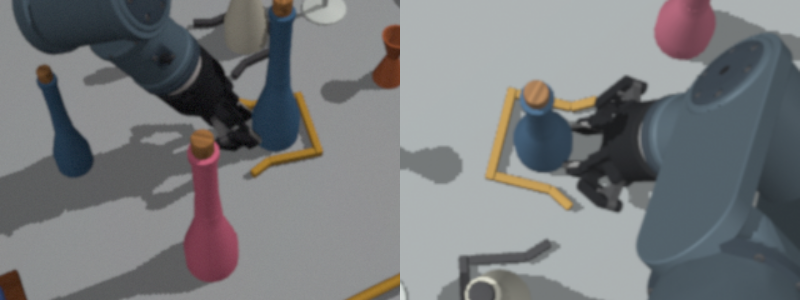

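Request:
drive_tool([
  {"slide":[0.035,0.001,0.02],"delta_rot":[0,0,0],"hand":0.4},
  {"slide":[0.035,0.001,0.02],"delta_rot":[0,0,0],"hand":0.4},
  {"slide":[0.03,0.001,0.017],"delta_rot":[0,0,0],"hand":0.4},
  {"slide":[0.025,0.001,0.015],"delta_rot":[0,0,0],"hand":0.4},
  {"slide":[0.02,0,0.012],"delta_rot":[0,0,0],"hand":0.4},
])

```text
time_s: 9.95
eef_pos: [0.6713, 0.0526, 0.0147]
eef_rot: [-0.164, 0.745, 0.615, 0.2]
wrist_force: [-0.5, -5.8, 3.2]
opening: 0.401
```

```bash
cat > chk.py <<'E'
import sys
from fit import *
from plan import *
t=snap('top',sys.argv[1])
m=mask(t,(275,150,330,230),(98,70,10),(122,255,130))
x,f=fitb([(t,m)],(.675,.083));
d=x-np.array([.677,.086]);c,s=np.cos(1.36),np.sin(1.36);print('bay frame',c*d[0]+s*d[1],-s*d[0]+c*d[1],f)
p,R=cur();print(p,ctrl.get_obs()['wrist_force'])
crop(sys.argv[1],250,130,400,240,5,sys.argv[1]+'c')
E
python3 chk.py top10
```

```text
bay frame -0.003081130164052445 -0.000500017360389797 359.8125
[0.67134817 0.05277211 0.0147216 ] [-1.66307869 -5.35867144  3.56128923]
```

View pics/top10c.png

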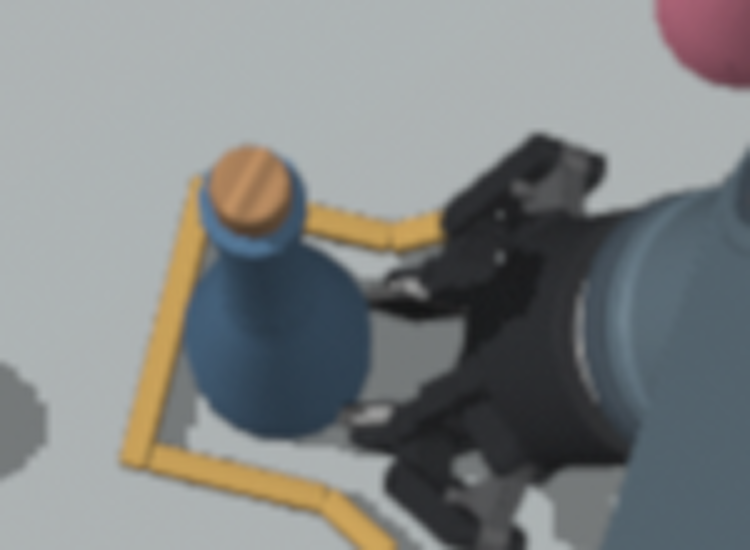

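The bottle is about 3 mm short of the back rail and centred sideways. I'll creep in and watch the force.

Request:
drive_tool([
  {"slide":[0.009,0,0.005],"delta_rot":[0,0,0],"hand":0.4},
  {"slide":[0.009,0,0.005],"delta_rot":[0,0,0],"hand":0.4},
  {"slide":[0.009,0,0.005],"delta_rot":[0,0,0],"hand":0.4},
  {"slide":[0.007,0,0.004],"delta_rot":[0,0,0],"hand":0.4},
  {"slide":[0,0,0],"delta_rot":[0,0,0],"hand":0.4},
])

```text
time_s: 10.62
eef_pos: [0.6718, 0.0545, 0.0147]
eef_rot: [-0.164, 0.745, 0.615, 0.2]
wrist_force: [-0.4, -5.3, 3.6]
opening: 0.395
```

Request:
drive_tool([
  {"slide":[0.009,0,0.005],"delta_rot":[0,0,0],"hand":0.4},
  {"slide":[0.009,0,0.005],"delta_rot":[0,0,0],"hand":0.4},
  {"slide":[0,0,0],"delta_rot":[0,0,0],"hand":0.4},
  {"slide":[0,0,0],"delta_rot":[0,0,0],"hand":0.4},
  {"slide":[0,0,0],"delta_rot":[0,0,0],"hand":0.4},
])

```text
time_s: 11.25
eef_pos: [0.6719, 0.0548, 0.0147]
eef_rot: [-0.164, 0.745, 0.615, 0.199]
wrist_force: [-3.1, -8.7, 5.1]
opening: 0.399
```

```bash
python3 chk.py top11
```

```text
bay frame -0.0007842561096561886 5.3331367514566246e-05 366.3125
[0.67188382 0.05481335 0.01473577] [-2.42711517 -9.1404263   3.68866454]
```

The force rose from about 5 N to 9 N while the tool moved only 0.3 of the 1 mm commanded, so the bottle is on the back rail. I'll back off slowly.

Request:
drive_tool([
  {"slide":[-0.03,0,-0.017],"delta_rot":[0,0,0],"hand":0.4},
  {"slide":[-0.06,-0.001,-0.035],"delta_rot":[0,0,0],"hand":0.4},
  {"slide":[-0.1,-0.002,-0.058],"delta_rot":[0,0,0],"hand":0.4},
  {"slide":[-0.12,-0.002,-0.069],"delta_rot":[0,0,0],"hand":0.4},
  {"slide":[-0.12,-0.002,-0.069],"delta_rot":[0,0,0],"hand":0.4},
])

```text
time_s: 11.92
eef_pos: [0.6666, 0.0315, 0.0146]
eef_rot: [-0.165, 0.745, 0.615, 0.2]
wrist_force: [0.5, 0.4, 0.2]
opening: 0.397
```

Request:
drive_tool([
  {"slide":[-0.1,0,-0.058],"delta_rot":[0,0,0],"hand":0.4},
  {"slide":[-0.06,0,-0.035],"delta_rot":[0,0,0],"hand":0.4},
  {"slide":[0,0,0],"delta_rot":[0,0,0],"hand":0.4},
  {"slide":[0,0,0],"delta_rot":[0,0,0],"hand":0.4},
  {"slide":[0,0,0],"delta_rot":[0,0,0],"hand":0.4},
])

```text
time_s: 12.55
eef_pos: [0.665, 0.0231, 0.0147]
eef_rot: [-0.165, 0.745, 0.615, 0.2]
wrist_force: [0.6, 0.7, -0.8]
opening: 0.404
```

```bash
python3 chk.py top12; python3 - <<'E'
from h import *
snap('scene','scene12')
a=ld('scene12')['frame'];b=ld('scene0')['frame']
g=lambda tag:ld(tag)['frame'].astype(int)
# unmoved objects: mean difference in their boxes
for n,(p,q),(x0,y0,x1,y1) in [('white s',('scene12','scene0'),(295,60,350,200)),('coupe s',('scene12','scene0'),(355,80,415,170)),('jigger s',('scene12','scene0'),(415,168,455,222)),('coupe t',('top12','top0'),(150,260,225,335)),('jigger t',('top12','top0'),(172,180,218,225)),('white t',('top12','top0'),(260,280,305,322))]:
    print(n,np.abs(g(p)-g(q))[y0:y1,x0:x1].mean().round(2))
E
```

```text
bay frame -0.001092606895075077 -0.0004501164773918565 362.4375
[0.66501516 0.02306643 0.01475455] [ 0.57874665  0.2769392  -0.90728396]
white s 17.26
coupe s 19.11
jigger s 14.2
coupe t 29.52
jigger t 23.23
white t 20.19
```

View pics/top12c.png

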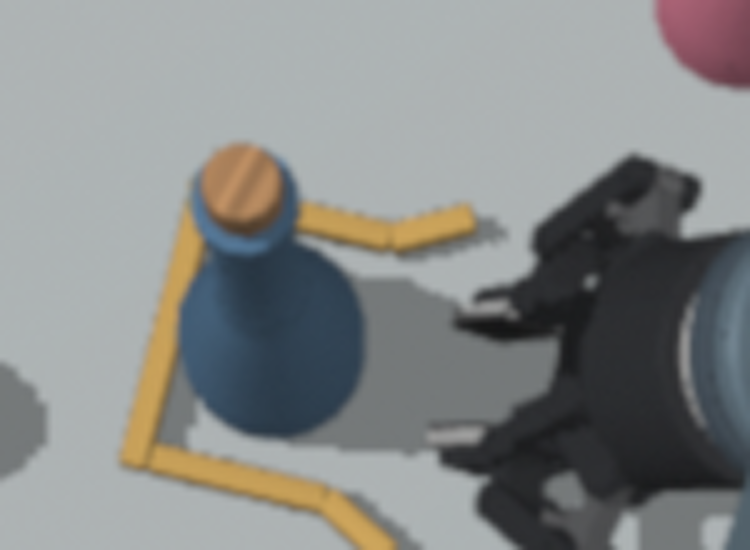

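View pics/scene12.png

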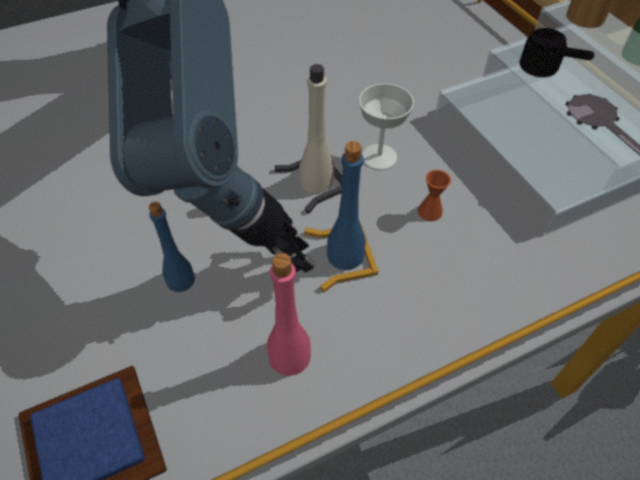

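The bottle stands upright against the back rail at (347,255). The white bottle (316,180), coupe (385,105) and jigger (433,195) are at the same pixels as at the start. The mean pixel differences of 14–30 come from a brightness change.

```bash
python3 -c "
from bench import ctrl
print(ctrl.hand_in())"
```

```text
the job is handed in; nothing more can be done
None
```

I slid the tall blue bottle into the brass bay until it met the back rail, backed the fingers off about 30 mm and handed the job in. The robot clock read about 12.6 s.

- **Push:** I pushed with the fingertips low on the body and the tool tilted 30° back from the neck. Wrist-force readings were about 4–7 N while sliding and about 10 N at the rail, taken at the end of each move.
- **Bottle position:** The last fit from the top camera put the bottle at x ≈ -1.1 mm, y ≈ -0.5 mm in the bay frame. It looks upright in both views, but I did not measure the tilt.
- **Other objects:** The white bottle, jigger and coupe look unmoved by eye, at the same pixels as at the start. An image-difference check on them told me nothing. It gave mean differences of 14–30 grey levels everywhere, which I put down to a brightness change. The small blue and pink bottles look unmoved too.
- **Fit quality:** The silhouette fits left a residual: with scale left free, the bottle came out about 6% small and the bay about 2% small. The fitted positions moved by about 1 mm or less either way.

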